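# Start the roller press on a mounted print

### The job

Set the small cold roller press running for the print that waits on its feed table: first press the raised guard flap all the way down over the rolls, then switch the isolator on by pressing down the raised end of its rocker until it clicks over, and only then push the round run button in until it stays in and the square stop button pops up. Only press, with the tips of the closed fingers: pick nothing up, and leave the print and the things lying around where they are.

Things in the scene. Friction and masses are not known exactly. Their poses are not given: they have to be found in the camera images.
- laminator: white cold roller press (laminator), fixed to the table, 255 mm deep (x), 450 mm wide. Origin on the table, 32 mm in front of the roll axes, mid-width of the rolls; x points from the feed table (robot side) through the rolls to the delivery side, y left, z up. Feed table top 62 mm high, x -146 to +4 mm, 305 mm wide. Left housing 140 mm high at y 154 to 196 mm, its pressure knob 160 mm high
- panel (a point): middle of the press's level grey control panel, 143 mm above the table, on top of its right-hand housing (y -256 to -154 mm of the press). Axes as the press. In a row along x: square stop button 89 mm nearer the feed side, round run button 22 mm nearer, isolator rocker 63 mm towards the delivery side
- guard (a joint): opening angle of the guard flap, rad: 0 is shut on its stop (sloping 0.52 rad below level towards the feed side), more is open; 0.8 to 1.1 at the start. Grey-framed clear flap 296 mm wide, 105 mm long, hinged along y at its far edge, at x = 47, z = 132 mm of the press. Its stiff hinge keeps it wherever it is left; 1 to 2 N down near the free edge swings it shut
- guard_lip (a point): middle of the guard's free edge: on the upper face of its grey edge strip (22 mm wide, 296 mm long), 94 mm from the hinge axis. When shut it is at about z = 88 mm
- isolator (a joint): isolator rocker, rad: 0 is off (far end up, near end down), 0.4 is on (far end down). It snaps over past the middle and stays; about 3 N at the raised end turns it. The rocker is a black block 44 mm long (x) and 26 mm wide that rocks about its middle (a line along y)
- isolator_raised_end (a point): point on the top of the rocker's far end, the one raised at the start (a short white line along its length marks it), 16 mm from its middle; it stands 15 mm above the panel when off and sinks 6 mm as it is switched on. Press here or a little farther out
- run_button (a joint): how far the round run button is pressed in, m: 0 is out, 0.008 is fully in. It snaps past the middle and stays in; about 3 N presses it. It is linked with the stop button: as one goes in, the other comes out
- run_top (a point): centre of the top of the run button (black, round, 28 mm wide), 14 mm above the panel when out and 6 mm when in
- stop_button (a joint): how far the square stop button stands out, m: 0 is sunk (as at the start), 0.008 is popped up
- stop_top (a point): centre of the top of the stop button (black, 30 mm square), 6 mm above the panel when sunk, 14 mm when up
- print_board: loose print on foam board, 148 x 210 x 5 mm, lying flat on the feed table with its leading edge at the rolls; origin at the centre of its underside. To be left alone
- squeegee: loose orange and black squeegee 72 x 100 x 11 mm lying on the table to the right, a little in front of the press; origin at the centre of its underside. To be left alone
- snips: loose dark snips 46 x 125 x 12 mm lying on the table to the left of the press; origin at the centre of its underside. To be left alone
- yellow_tape_measure: loose yellow tape measure 64 x 72 x 25 mm on the table to the right of the press; origin at the centre of its underside. To be left alone

How it is judged:
On the way, in this order (a step that is already met when the one before it is completed fails the run):
1. the guard is pressed fully shut while the isolator is still off (value of joint guard below 0.05 rad and value of joint isolator below 0.1 rad), for 0.2 s.
2. the isolator is on, with the guard shut and the run button still out (value of joint isolator above 0.34 rad and value of joint guard below 0.06 rad and value of joint run_button below 0.002 m), for 0.2 s.
3. the run button is in and the stop button up (value of joint each of run_button, stop_button above 0.0065 m), for 0.2 s.
At the end, for the whole second after the job is handed in: guard shut (within 0.06 rad), isolator on (over 0.34 of 0.4 rad), run button in and stop button up (over 6.5 of 8 mm), the print within 15 mm and the squeegee, snips and tape measure within 20 mm of where they were (all of step 3 and value of joint guard below 0.06 rad and value of joint isolator above 0.34 rad and distance of print_board from where it was at the start of the episode below 0.015 m and distance of each of squeegee, snips, yellow_tape_measure from where it was at the start of the episode below 0.02 m); the robot touches nothing.
It fails at once if the isolator is switched while the guard is open (value of joint isolator above 0.25 rad and value of joint guard above 0.1 rad).
It fails at once if the run button is pressed while the isolator is off (value of joint run_button above 0.005 m and value of joint isolator below 0.25 rad).
It fails at once if the print is lifted or shifted (distance of print_board from where it was at the start of the episode above 0.02 m).
It fails at once if the squeegee, the snips or the tape measure is lifted or knocked away (distance of any of squeegee, snips, yellow_tape_measure from where it was at the start of the episode above 0.025 m).
It also fails if it takes over 42 s, if anything falls off the work surface, if the arm or the gripper's body presses on something with over 40 N, if the wrist force passes 120 N, or if a joint passes its speed limit or range.

### The arm

A 6-joint arm with a two-finger parallel gripper is mounted at the origin on the work surface; the furniture and walls round the work are solid. World frame = base frame: x ahead of the robot, y to its left, z up, the work surface at z = 0. Lengths are in m, angles in rad, forces in N, time in s.
With the tool pointing down it reaches from about 0.275 to 0.825 m from the base axis. Payload 4.9 kg.
Tool frame: the origin (TCP) lies midway between the tips of the shut fingers; the grasp point (between the pads) lies 19 mm behind it (grip_point_offset is the distance from the TCP to the grasp point, in m); z points along the fingers, x is the direction in which the jaws open and shut, and the axes are right-handed (so a half turn about z gives the same grasp; the last joint's range is limited). The gripper opens to 85 mm and grips with 20 to 120 N. Pads are 22 mm wide; open, the fingers measure 114 mm over their backs; the gripper's body (76 mm by 85 mm) begins 54 mm behind the grasp point. The pads swing forward as they close: fully open they stand 13 mm farther back than shut.
Start: joints at [1.051, 0.326, -0.193, 1.052, 0, 1.437], TCP at [0.207, 0.51, 0.231] pointing down, gripper open.
Joint ranges: [-2.65, 2.65], [-0.97, 1.79], [-1.3, 1.35], [-1.93, 2.1], [-1.47, 1.37], [-3.14, 3.14]. Speed limits (rad/s): [2.57, 2.57, 3.14, 3.14, 3.14, 3.14].

### API

Orientations are given as a rotation vector (axis times angle).
In Python, from cell import * gives the robot as it stands. Calls block until the motion is done:
- movep(position, orientation): joint-space move of the TCP to a pose.
- move_l(position, velocity=0.15, rot=None, until_force=None): straight line of the TCP; rot=None keeps the orientation; velocity is the mean speed in m/s. With until_force (N) it stops when the force on the tool has changed by that much, and returns True; else False.
- set_joints(angles): joint-space move.
- let_go() and grab(newtons=None): open the fingers fully, or close them until they stop; newtons is the grip in N (None keeps the last).
- sleep(seconds).
- ik(position, orientation): joint angles nearest the present ones, or None.
- get_state(): the state.
- grab_frame(name): name is "scene" or "top" or "wrist"; returns a dict with "img" (400x640x3 uint8, red, green, blue), "fx", "fy", "cx", "cy" (pixels), "cam_to_world" (4x4, takes a point from camera to world coordinates); the wrist camera has in their place "T_tool_cam" (4x4, takes a point from camera to tool coordinates, whose origin is the TCP and whose axes are the tool frame's). Camera axes: x right, y down, z forward; pixel columns grow to the right and rows downward; lengths in m; the calibration is good to about 2 mm. A picture is of the moment at which its call begins: read the wrist's pose just before it. There is no depth.
A pose or a line that the arm cannot do raises MotionError and nothing moves.
- sign_off(): hands the job in, once; it reports no verdict.
Trained networks look in the newest picture that a camera, given by its name, has taken for a name from the list of things; names that differ only in an ending like _2 or _b are one class to them, and where a whole thing is asked for, a point or a joint stands for the part that bears it (a point fixed in the world has none). Each returns a list of dicts, best first, with "score" (0 to 1); they miss things now and then, are a little off and sometimes report something else, mostly with a low value. They report only what shows in the picture. A call takes as long as a camera call.
- spot_in(camera, name): "centre" ([column, row] in pixels, amid what is visible of it).
- silhouettes(camera, name): "mask" (400x640 bool, what is visible of it) and "centre" ([column, row] in pixels, amid what is visible of it).
- tip_of(camera, name): "centre" ([column, row] in pixels: a listed point, or the origin of a listed thing).
The state is a dict: "clock": time; "q": joint angles; "joint_velocities": joint speeds; "tau": joint torques, N m; "position": TCP position; "eef_rot": TCP orientation; "contact_force": force on the tool from outside, world axes, zero at the start; "wrist_torque": the same for the moment, N m; "finger_gap": opening from 0.0 (shut) to 1.0 (fully open).
Only numpy, scipy, OpenCV 4.12 (cv2) and the standard library are available. Lean on these libraries where they do the work, as an engineer would, in place of code of your own. Each camera call takes 0.05 s, during which the arm holds its last target.

## Working session

There is one attempt and no reset: what is moved stays moved. The work goes in short steps, each a Python script; the robot and the scene stay as the last script left them, time stands still between calls to the robot, and variables do not carry over. Pictures are saved under pics/ and viewed, and the job is handed in when it is done.

```bash
mkdir -p pics; cat > h.py <<'E'
from cell import *
import numpy as np, cv2
def snap(c,fn):
    f=grab_frame(c); cv2.imwrite('pics/'+fn,cv2.cvtColor(f['img'],cv2.COLOR_RGB2BGR)); return f
E
python3 - <<'E'
from h import *
s=get_state();print(s['clock'],s['position'],s['eef_rot'],s['finger_gap'])
for c in('scene','top'):
    f=snap(c,c+'0.png')
    print(c,f['fx'],f['fy'],f['cx'],f['cy'],np.round(f['cam_to_world'],4).tolist())
    for n in('laminator','panel','guard_lip','isolator_raised_end','run_top','stop_top','print_board'):
        print(n,[(np.round(d['centre'],1).tolist(),round(d['score'],2)) for d in tip_of(c,n)[:2]])
print(get_state()['clock'])
E
```

```text
0.0 [0.20665664 0.50906333 0.230495  ] [ 2.60546151e+00  1.75391972e+00 -2.43040376e-03] 0.9999106748268707
scene 443.25371851414434 443.25371851414434 319.812016294264 196.98081441977575 [[-0.8659, -0.2878, 0.4092, -0.1095], [-0.5002, 0.4908, -0.7133, 1.1827], [0.0044, -0.8223, -0.569, 1.0172], [0.0, 0.0, 0.0, 1.0]]
laminator [([306.7, 241.9], 0.7)]
panel [([324.0, 175.6], 0.89)]
guard_lip [([278.9, 323.3], 0.55)]
isolator_raised_end [([326.6, 235.4], 0.56), ([303.7, 169.7], 0.5)]
run_top []
stop_top []
print_board [([326.0, 237.0], 0.58), ([322.7, 177.5], 0.19)]
top 370.52975695170676 370.52975695170676 321.554629200835 195.2859413689227 [[0.0005, -0.9859, 0.1676, 0.3198], [-0.9999, 0.0013, 0.0106, 0.0633], [-0.0106, -0.1675, -0.9858, 1.3566], [0.0, 0.0, 0.0, 1.0]]
laminator [([300.4, 201.1], 0.85)]
panel [([352.6, 180.5], 0.94)]
guard_lip [([297.2, 207.5], 0.61)]
isolator_raised_end [([352.0, 162.6], 0.68), ([298.3, 209.8], 0.57)]
run_top [([356.3, 184.1], 0.55), ([452.4, 188.9], 0.48)]
stop_top [([361.5, 208.1], 0.58)]
print_board [([303.8, 222.4], 0.67)]
0.8
```

View pics/scene0.png

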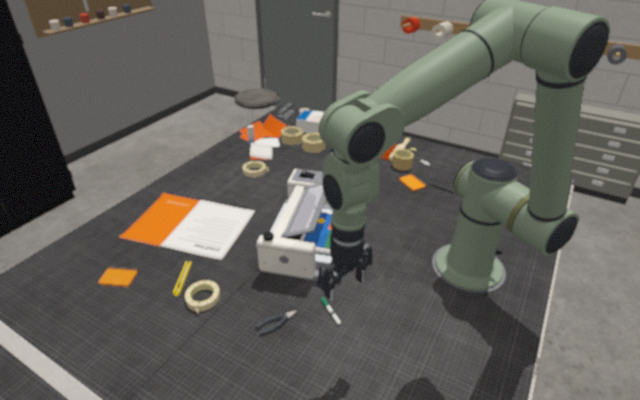

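View pics/top0.png

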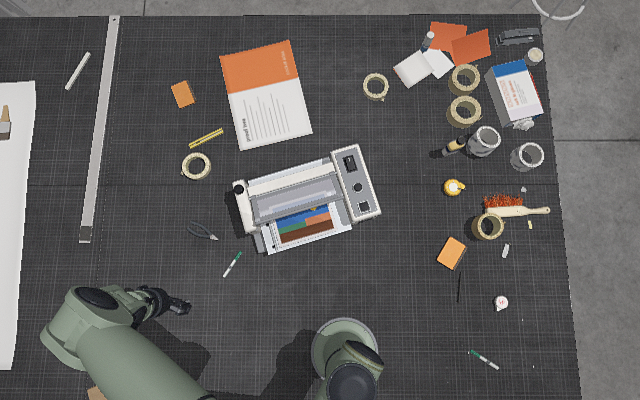

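```bash
python3 -c "
import cv2
a=cv2.imread('pics/top0.png')[120:280,200:420];cv2.imwrite('pics/topz.png',cv2.resize(a,None,fx=3.6,fy=3.6,interpolation=3))"
```

```text
(no output)
```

View pics/topz.png

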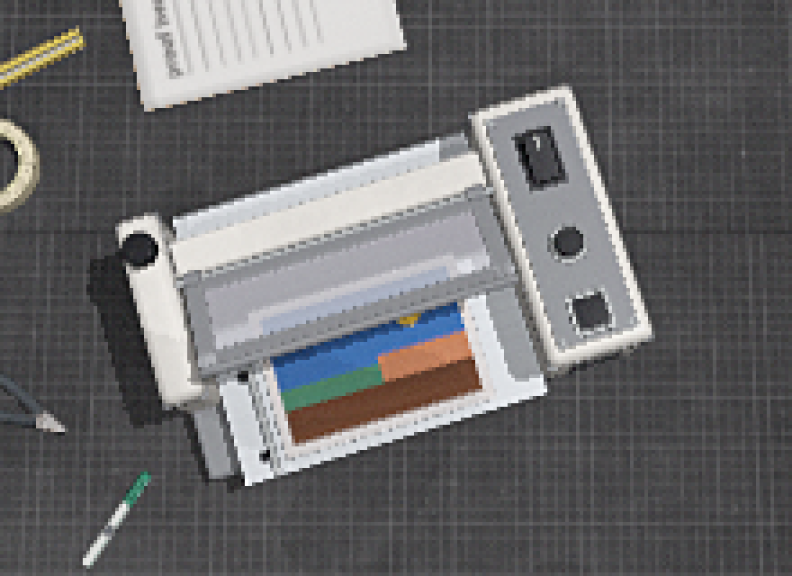

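```bash
cat >> h.py <<'E'
def bp(f,px,z):
    T=np.array(f['cam_to_world']); d=T[:3,:3]@[(px[0]-f['cx'])/f['fx'],(px[1]-f['cy'])/f['fy'],1]
    return T[:3,3]+d*(z-T[2,3])/d[2]
E
python3 - <<'E'
from h import *
f=grab_frame('top')
from scipy.optimize import least_squares
pts=[((540,156),(63,0,155)),((568,242),(-22,0,157)),((590,311),(-89,0,149))]
W=[bp(f,(200+(a+.5)/3.6-.5,120+(b+.5)/3.6-.5),m[2]/1e3) for (a,b),m in pts]
print(np.round(W,4))
M=np.array([m[:2] for _,m in pts])/1e3
def R(t): return np.array([[np.cos(t),-np.sin(t)],[np.sin(t),np.cos(t)]])
r=least_squares(lambda v:((M@R(v[2]).T+v[:2])-np.array(W)[:,:2]).ravel(),[.4,0,.2])
print(r.x,r.fun*1e3)
# guard lip pixels: left & right ends of lip strip
for p in((205,365),(515,275),(193,285),(500,195)):
    for z in(.12,.15,.17): 
        w=bp(f,(200+p[0]/3.6,120+p[1]/3.6),z)[:2]; print(p,z,np.round((w-r.x[:2])@R(r.x[2])*1e3))
# laminator housing corners in panel frame
for p,z in(((120,225),.14),((160,215),.14),((470,115),.143),((570,85),.143),((652,338),.143),((553,365),.143)):
    w=bp(f,(200+p[0]/3.6,120+p[1]/3.6),z)[:2]; print(p,np.round((w-r.x[:2])@R(r.x[2])*1e3))
E
```

```text
[[ 0.6333 -0.0174  0.155 ]
 [ 0.5517 -0.0419  0.157 ]
 [ 0.4891 -0.0617  0.149 ]]
[ 0.5733051  -0.03564897  0.29730766] [ 0.27134888  0.24391697  0.58686375 -0.18495147 -0.85821263 -0.0589655 ]
(205, 365) 0.12 [-30. 353.]
(205, 365) 0.15 [-34. 348.]
(205, 365) 0.17 [-37. 346.]
(515, 275) 0.12 [-34.  52.]
(515, 275) 0.15 [-38.  54.]
(515, 275) 0.17 [-41.  56.]
(193, 285) 0.12 [ 46. 344.]
(193, 285) 0.15 [ 40. 340.]
(193, 285) 0.17 [ 36. 337.]
(500, 195) 0.12 [44. 42.]
(500, 195) 0.15 [38. 45.]
(500, 195) 0.17 [34. 47.]
(120, 225) [117. 391.]
(160, 215) [115. 353.]
(470, 115) [121.  48.]
(570, 85) [121. -51.]
(652, 338) [-129.  -48.]
(553, 365) [-126.   46.]
```

The top view shows the press, yawed about 0.30 rad. The panel holds the rocker (350,163), run button (358,187) and stop button (364,206), and they fit the given spacing to within 1 mm. The guard is raised. I'll press the guard first.

```bash
cat >> h.py <<'E'
from scipy.spatial.transform import Rotation as Ro
P=np.array([.5733,-.0356]); TH=.2973
def pan(x,y,z):  # panel-frame mm -> world
    c,s=np.cos(TH),np.sin(TH); return [P[0]+(c*x-s*y)/1e3,P[1]+(s*x+c*y)/1e3,z/1e3]
def down(yaw): # tool x at yaw, z down
    return Ro.from_matrix(np.array([[np.cos(yaw),np.sin(yaw),0],[np.sin(yaw),-np.cos(yaw),0],[0,0,-1]])).as_rotvec()
ROT=down(TH+np.pi/2)
def st(t=''):
    s=get_state();print(t,round(s['clock'],2),np.round(s['position'],4),np.round(s['contact_force'],1),round(s['finger_gap'],2))
E
python3 - <<'E'
from h import *
p=pan(-40,205,260); print(p, ik(p,ROT), ik(pan(-40,205,75),ROT), ik(pan(84,0,160),ROT))
grab(20); st('closed')
movep(p,ROT); st('above')
s=get_state();f=snap('wrist','w1.png');snap('top','t1.png')
E
```

```text
[np.float64(0.47500212013805276), np.float64(0.1486892476913566), 0.26] [ 1.54950873e-01  2.10644358e-01 -2.74242380e-01  1.08590959e+00
 -4.44089210e-16 -1.42349127e-01] [ 1.54950873e-01  4.00375677e-01 -5.36841460e-01  6.33579190e-01
 -4.44089210e-16 -1.42349127e-01] [-1.29645106e-01  5.67120956e-01  7.84740381e-04  1.00446011e+00
 -4.44089210e-16 -4.26945106e-01]
closed 1.62 [0.207  0.5096 0.2313] [ 0.4  0.6 -0.6] 0.0
above 3.27 [0.4748 0.1492 0.26  ] [ 0.1 -0.4  0.2] -0.0
```

View pics/w1.png

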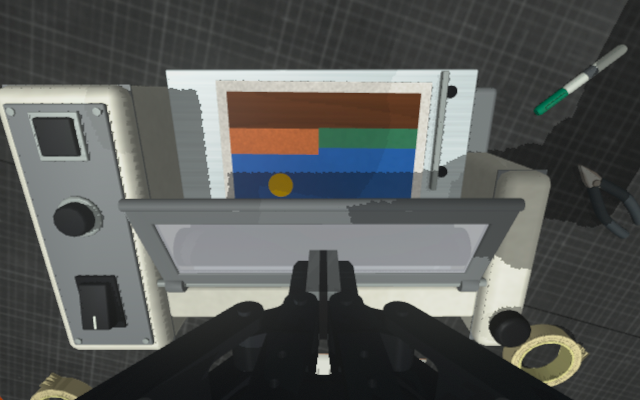

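View pics/t1.png

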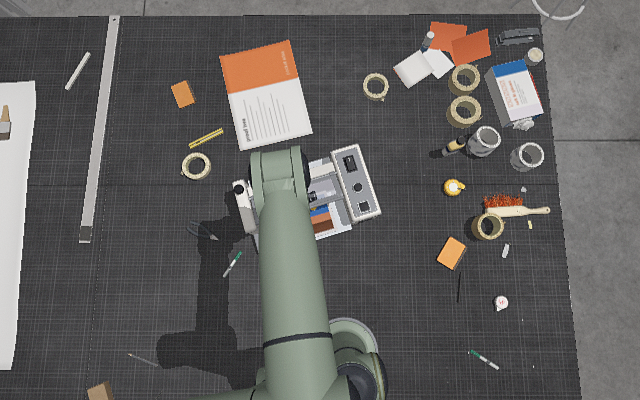

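```bash
python3 - <<'E'
from h import *
s=get_state();f=grab_frame('wrist')
T=np.eye(4);T[:3,:3]=Ro.from_rotvec(s['eef_rot']).as_matrix();T[:3,3]=s['position']
C=T@np.array(f['T_tool_cam']);g=dict(f,cam_to_world=C)
def pr(p):
    q=np.linalg.inv(C)@[*p,1];return np.round([f['fx']*q[0]/q[2]+f['cx'],f['fy']*q[1]/q[2]+f['cy']])
loc=lambda w:np.round(Ro.from_euler('z',-TH).as_matrix()[:2,:2]@(np.array(w[:2])-P)*1e3,1)
for px,z in(((57,138),.149),((75,219),.157),((99,302),.155),((95,320),.158)): print(px,loc(bp(g,px,z)))
for z in(.16,.175,.19,.2): print(z,[loc(bp(g,p,z)) for p in((322,200),(322,222),(124,203),(524,203))])
print([loc(bp(g,p,.13)) for p in((175,287),(475,287))])
print([(n,[(np.round(d['centre']).tolist(),round(d['score'],2)) for d in tip_of('wrist',n)[:2]]) for n in('guard_lip','run_top','isolator_raised_end','stop_top','panel')])
print(pr(s['position']))
E
```

```text
(57, 138) [-87.2   0.7]
(75, 219) [-23.5   5.1]
(99, 302) [56.8  5.9]
(95, 320) [73.8  0.6]
0.16 [array([-41.2, 204.6]), array([-22.6, 204.6]), array([-38.3,  49.2]), array([-39.1, 363. ])]
0.175 [array([-46.1, 204.6]), array([-28.7, 204.6]), array([-43.4,  58.8]), array([-44.2, 353.2])]
0.19 [array([-51.1, 204.6]), array([-34.8, 204.7]), array([-48.6,  68.5]), array([-49.3, 343.5])]
0.2 [array([-54.4, 204.7]), array([-38.9, 204.7]), array([-52. ,  74.9]), array([-52.7, 337. ])]
[array([57.6, 62.8]), array([ 56.8, 352.3])]
[('guard_lip', [([322.0, 219.0], 0.83)]), ('run_top', [([64.0, 220.0], 0.83)]), ('isolator_raised_end', [([96.0, 325.0], 0.92)]), ('stop_top', [([50.0, 134.0], 0.64)]), ('panel', [([84.0, 239.0], 0.74), ([322.0, 157.0], 0.38)])]
[324. 266.]
```

```bash
python3 - <<'E'
from h import *
move_l(pan(-39,205,192),0.15); st('near')
r=move_l(pan(-39,205,84),0.05,until_force=9); st(r)
sleep(0.4); st('hold')
z=get_state()['position'][2]
snap('wrist','w2.png')
E
```

```text
near 4.27 [0.4762 0.149  0.1924] [ 0.5 -0.3 -0.1] 0.0
True 6.16 [0.4758 0.149  0.0882] [-0.9 -0.5  8.5] -0.0
hold 6.56 [0.4758 0.149  0.0882] [-1.9 -1.1  7. ] 0.0
```

View pics/w2.png

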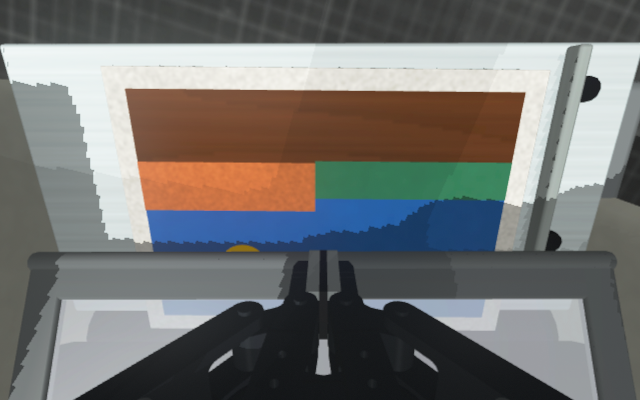

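The fingertips rest on the grey lip (around (320,265)). They stopped at z = 88.2 mm with 7 N, which is where the lip should be when shut. Next I'll go over the rocker and check the aim.

```bash
python3 - <<'E'
from h import *
move_l(pan(-41,205,200),0.2)
move_l(pan(30,0,225),0.25); st()
s=get_state();f=snap('wrist','w3.png')
T=np.eye(4);T[:3,:3]=Ro.from_rotvec(s['eef_rot']).as_matrix();T[:3,3]=s['position']
g=dict(f,cam_to_world=T@np.array(f['T_tool_cam']))
loc=lambda w:np.round(Ro.from_euler('z',-TH).as_matrix()[:2,:2]@(np.array(w[:2])-P)*1e3,1)
for n,z in(('run_top',.157),('isolator_raised_end',.158),('stop_top',.149)):
    print(n,[(np.round(d['centre']).tolist(),round(d['score'],2),loc(bp(g,d['centre'],z))) for d in tip_of('wrist',n)[:2]])
E
```

```text
8.35 [ 0.6009 -0.026   0.2241] [ 0.3 -0.5  0.1] 0.0
run_top [([321.0, 143.0], 0.87, array([-21.3,  -0.7]))]
isolator_raised_end [([555.0, 87.0], 0.26, array([-55.6, 140.7]))]
stop_top [([318.0, 29.0], 0.89, array([-88. ,  -2.3]))]
```

View pics/w3.png

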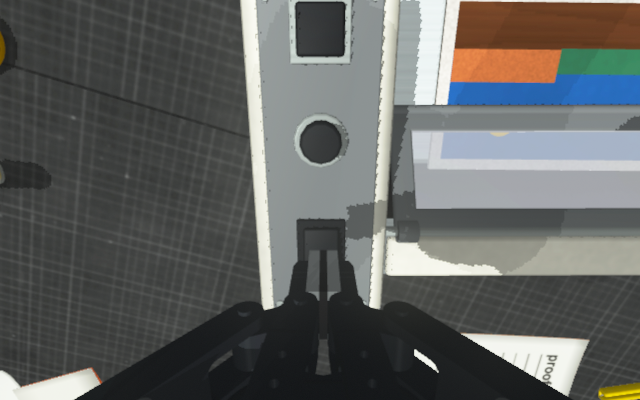

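The run button (321,143) and stop button (320,29) measure within 2 mm of the model, and the guard is down (lip edge near row 110). I'll press the rocker's far end now.

```bash
python3 - <<'E'
from h import *
move_l(pan(82,-1,185),0.2); 
r=move_l(pan(82,-1,148),0.03,until_force=12); st(r); sleep(0.2); st()
move_l(pan(82,-1,200),0.2); move_l(pan(110,-1,215),0.2)
s=get_state();f=snap('wrist','w4.png');st()
E
```

```text
True 10.04 [ 0.6526 -0.0125  0.1528] [-1.4 -0.3  5.5] 0.01
 10.24 [ 0.6526 -0.0125  0.1527] [-1.1 -0.2  6.4] 0.0
 10.99 [ 0.6778 -0.0043  0.2132] [-0.  -0.1  0. ] 0.0
```

View pics/w4.png

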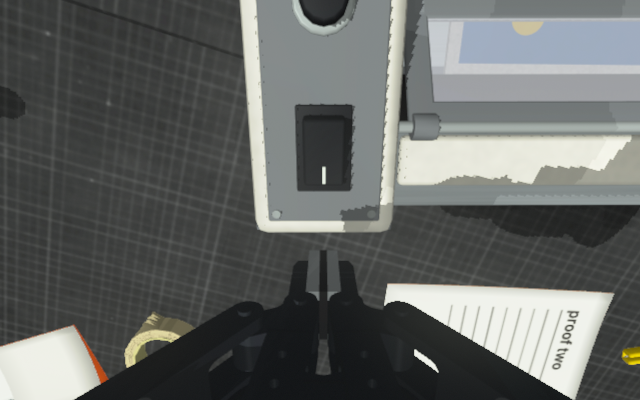

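The rocker took more than 10 N and stopped at z = 152.7 mm, about 6 mm lower, as expected when on. The image shows its white-line end (323,175) sunk. Now the run button.

```bash
python3 - <<'E'
from h import *
move_l(pan(40,-1,215),0.25); move_l(pan(-22,-1,180),0.2)
r=move_l(pan(-22,-1,145.5),0.03,until_force=12); st(r); sleep(0.3); st()
move_l(pan(-22,-1,200),0.2); move_l(pan(95,-1,240),0.25)
s=get_state();f=snap('wrist','w5.png');st()
movep([.35,.42,.3],ROT); snap('top','t5.png'); st()
E
python3 -c "
import cv2
a=cv2.imread('pics/t5.png')[120:280,200:420];cv2.imwrite('pics/t5z.png',cv2.resize(a,None,fx=3.6,fy=3.6,interpolation=3))"
```

```text
True 12.89 [ 0.5524 -0.043   0.149 ] [-1.3  0.6  6.3] 0.0
 13.19 [ 0.5524 -0.043   0.149 ] [-0.2  0.4  4.8] -0.0
 14.29 [ 0.6626 -0.0089  0.2382] [-0.5  0.1  0.2] -0.0
 16.27 [0.3508 0.4195 0.2997] [0.4 0.1 0.1] -0.0
```

View pics/w5.png

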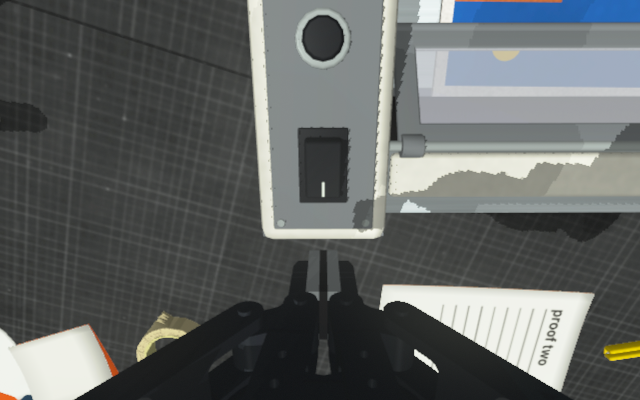

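View pics/t5z.png

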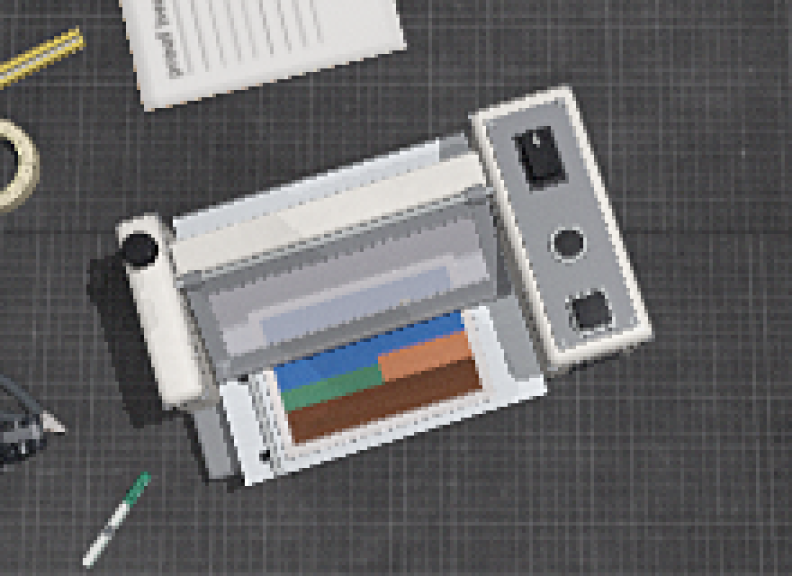

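View pics/t5.png

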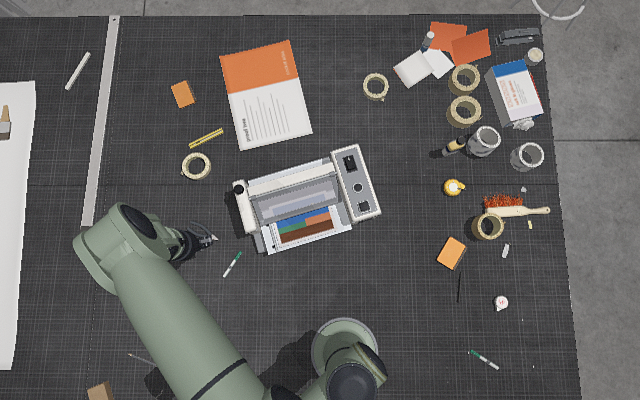

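The run button sits low, with its ring fully visible at (323,38) in the wrist image. The stop button now overlaps its rim at (364,206) in the top image. The rocker is over, the guard is flat, and the print and loose items haven't moved. The arm is clear, so I'm handing in.

```bash
python3 - <<'E'
from h import *
sign_off(); st()
E
```

```text
the job is handed in; nothing more can be done
the job is handed in; nothing more can be done
```

I did the three presses in order with the closed fingertips and handed the job in at about 16 s of the 42 s allowed. The hand-in gives no verdict, and no joint values are reported. The states below come from where the fingers stopped and from the pictures.

| Step | Fingers stopped at | What that indicates | Picture check |
|---|---|---|---|
| Guard | z = 88.2 mm, holding about 7 N | Matches the stated 88 mm for shut | Flap lies down over the rolls |
| Isolator | z = 152.7 mm, stopped by the 12 N force limit | About 6 mm below its raised height, so switched over | Its marked end looks sunk |
| Run button | z = 149.0 mm, stopped by the 12 N force limit | Matches the stated height for fully in | Sits low in its ring |

- **Stop button:** I judged it to be up only from the last top picture, which is coarse. I did not measure it separately.
- **Loose things:** the print, squeegee and tape measure look unmoved in that picture. The gripper partly hid the snips, but the part that shows is where it was.
- **Arm:** it was clear of everything, with the force reading near zero.
- **Wrong detections:** the network's isolator reports were wrong in the scene picture and in the second wrist picture. I aimed from the button layout instead, and it agreed with the run and stop buttons to about 2 mm.

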